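# Key the amber lens onto the signal beacon and hold it down for locking

### The job

Please fit the amber lens on the signal beacon: take it by its knurled collar, set it over the white lamp column, and turn it, feeling for the place where the hidden keyways drop over the pins. Then push it fully home against the spring gasket and keep it held there while I tighten the locking screw: finish still gripping the collar and pressing the lens down. Leave the red lens and the other things where they are.

Things in the scene. Friction and masses are not known exactly. Their poses are not given: they have to be found in the camera images.
- amber_lens: Amber (orange-yellow) signal lens, 0.09 to 0.15 kg, standing on its open end: a black knurled collar, 50 mm in diameter, from 0 to 30 mm, and a narrower amber dome (43 mm) above it up to 60 mm. Origin: centre of the open underside, z up through the dome. Inside, from below: a skirt 37 mm wide and 6 mm deep, the key ring, then an empty space up to 44 mm.
- amber_lens_key (a point): Centre of the lens's key ring, on its axis, 12 mm above its underside. The ring spans 6 to 18 mm, has a bore of 27 mm and three straight keyways, 9 mm wide, 120 degrees apart, cut through it. They cannot be seen from outside, and no mark (nor this point's axes) can be relied on to tell where they are.
- beacon_base: Signal beacon base, fixed: a grey enclosure 118 x 112 mm and 46 mm high on an aluminium plate 150 x 118 mm, with a round black flange in the middle of its lid that carries the white lamp column. Origin: centre of the underside, on the column's axis, z up.
- beacon_seat (a point): Centre of the flat shoulder (52 mm wide) on top of the black flange, 62 mm above the bench, on the column's axis, z up. A lens that is fully home has its origin on this point. A lens that is not keyed rests on the pins with its origin 14 mm above it and can be turned there, also after letting go and gripping again. Keyed, it drops 8 mm onto the spring gasket.
- column_top (a point): Top centre of the white lamp column: 24 mm in diameter, tapered to 19 mm over the last 4 mm, standing 34 mm above the seat. Three steel pins, 5 mm thick, 120 degrees apart, stand out to 17 mm from the axis; their tops are 14 mm below this point. The column is fitted at any angle, whatever way the base is turned. A lens keys within about 0.12 rad of a match, which comes every 120 degrees.
- gasket (a joint): Black spring gasket round the foot of the column, 45 mm wide. 0 is free, its top 6 mm above the seat; the value grows downwards (m) and is 0.006 when a lens is fully home on the shoulder. It pushes up with 4 N at first touch and 10 N at 0.006, so a lens that is not held down rises again; with some friction in the keyways, 15 to 20 N brings it home.
- red_lens: Red signal lens of the same build and size as the amber one; a spare, to be left alone. Origin: centre of its underside.
- screwdriver_cross: Cross-head screwdriver with a yellow and red handle, 173 mm long, lying on the bench; leave alone. Origin: under its middle.
- tape_yellow: Roll of yellow tape, 63 mm wide, 19 mm high; leave alone. Origin: centre of its underside.

How it is judged (in metres and radians):
At the end, for the whole second after the job is handed in: The amber lens is keyed on the beacon and pushed home (within 2 mm of the shoulder, centred within 3 mm, upright within 4 degrees, gasket down 4 mm), at rest, gripped at the collar with over 3 N (TCP under 45 mm above its underside); red lens, screwdriver, tape moved under 20 mm (z of amber_lens in the frame of beacon_seat below 0.002 m and horizontal distance between amber_lens and beacon_seat below 0.003 m and angle between amber_lens's own z axis and vertical below 0.07 rad and value of joint gasket above 0.004 m and contact force between the fingers and amber_lens above 3 N and z of the grasp point in the frame of amber_lens below 0.045 m and linear speed of amber_lens below 0.01 m/s and distance of each of red_lens, screwdriver_cross, tape_yellow from where it was at the start of the episode below 0.02 m); the arm keeps its last pose, push and grip.
It fails at once if the red lens is knocked away or over (distance of red_lens from where it was at the start of the episode above 0.03 m or angle between red_lens's own z axis and vertical above 0.4 rad).
It fails at once if the screwdriver or the tape is knocked away (distance of any of screwdriver_cross, tape_yellow from where it was at the start of the episode above 0.03 m).
It also fails if it takes over 54 s, if anything falls off the work surface, if the arm or the gripper's body presses on something with over 40 N, if the wrist force passes 120 N, or if a joint passes its speed limit or range.

### The arm

A 6-joint arm with a two-finger parallel gripper is mounted at the origin on a cart in front of the work surface, level with it; the furniture and walls round the work are solid. World frame = base frame: x ahead of the robot, y to its left, z up, the work surface at z = 0. Lengths are in mm, angles in degrees, forces in N, time in s.
With the tool pointing down it reaches from about 350 to 775 mm from the base axis. Payload 7.3 kg.
Tool frame: the origin (TCP) lies between the finger pads, 19 mm behind the fingertips; this is the grasp point; z points along the fingers, y is the line along which they close (so a half turn about z gives the same grasp; the last joint's range is limited). The gripper opens to 92 mm and grips with 3 to 60 N. Pads are 19 mm wide; open, the fingers measure 130 mm over their backs; the gripper's body (75 mm by 190 mm) begins 47 mm behind the grasp point.
Start: joints at [57.353, 19.595, 87.324, -0, 73.075, -8.365], TCP at [215.882, 478.579, 245.541] pointing down, gripper open.
Joint ranges: [-145.02, 145.02], [-44.19, 115.74], [2.07, 154.8], [-57.11, 237.11], [16.16, 152.29], [-177.93, 177.93]. Speed limits (degrees/s): [147.25, 147.25, 180, 180, 180, 180].

### API

Orientations are given as a 3x3 rotation matrix whose columns are the frame's x, y, z axes.
In Python, from station import bot gives the robot as it stands.
- The arm moves only by the tool step_arm, never from a script. Its arguments are lists of equal length, an entry for each row: "claw": the opening, from -1 (shut) to 1 (fully open); "travel": the shift along the world's x, y, z in fractions of the full range, 1 being 1000 mm, a list of three; "angular": the turn, a rotation vector about the world's x, y, z in parts of the range, where 1.0 means 360 degrees, a list of three. A call has 1 to 12 rows; each row is the pose to reach, as a shift and turn from the pose commanded when the call began; what a row does not reach only later rows make up. A row lasts 1/12 s, in which the tool goes at most 41.7 mm and 7.16 degrees, less where a joint would pass 70% of its speed; a pose out of reach is approached as far as the arm can. No shift or turn number may pass 1 either way. A call with a gripper value outside its range is refused whole. The fingers move at their own pace and stop on an object; the grip force is fixed at half the most. Time passes only in rows, so rows that repeat a pose let the fingers close. It gives the time, the measured TCP pose, the force, the opening and the grip force at its end, in the units of the state.
- bot.observe(): the state, without advancing time (a new reading comes with each control period).
- bot.read_camera(name): name is "scene" or "top" or "wrist"; returns the picture (420x560x3 uint8, blue, green, red); there is no depth.
- bot.get_calibration(name): a dict with "fx", "fy", "cx", "cy" (pixels), "position" and "rotation" of the camera in the world; the wrist camera has in their place "mount" (4x4, takes a point from camera to tool coordinates, whose origin is the TCP and whose axes are the flange's). Camera axes: x right, y down, z forward; pixel columns grow to the right and rows downward; lengths in mm; the calibration is good to about 2 mm. A picture is of the moment at which its call begins: read the wrist's pose just before it. get_calibration takes no time and is no camera call.
- bot.sign_off(): hands the job in; it is judged then, once.
The state is a dict: "time_s": time; "joint_pos": joint angles; "joint_velocities": joint speeds; "joint_efforts": joint torques, N m; "position": TCP position; "eef_rot": TCP orientation; "contact_force": force on the tool from outside, world axes, zero at the start; "wrist_torque": the same for the moment, N m; "width": opening from 0.0 (shut) to 1.0 (fully open); "grasp_force": force on a finger pad.
Only numpy, scipy, OpenCV 4.12 (cv2) and the standard library are available. Lean on these libraries where they do the work, as an engineer would, in place of code of your own. Each camera call takes 0.05 s, during which the arm holds its last target. There are 200 camera calls.

## Working session

There is one attempt and no reset: what is moved stays moved. The work goes in short steps, Python scripts to look and compute and a tool call to move; the robot and the scene stay as the last step left them, time stands still between calls to the robot, and variables do not carry over. Pictures are saved under pics/ and viewed, at most 10 in all, crops included, and the job is handed in when it is done.

Besides the shell and the picture viewer there is one more tool, called after "Request:" by a JSON object that holds its "name" and its "arguments". step_arm: Moves the arm, as the interface text tells. Its arguments: {"type":"object","properties":{"claw":{"type":"array"},"travel":{"type":"array"},"angular":{"type":"array"}},"required":["claw","travel","angular"]}

```bash
mkdir -p pics; python3 - <<'E'
from station import bot
import cv2
s=bot.observe();print({k:s[k] for k in('time_s','position','eef_rot','contact_force','width')})
for n in('scene','top'):
    cv2.imwrite(f'pics/{n}0.png',bot.read_camera(n));c=bot.get_calibration(n);print(n,c)
E
```

```text
{'time_s': 0.0, 'position': array([215.64769929, 478.24259161, 244.83242554]), 'eef_rot': array([[-9.11546742e-01,  4.11195567e-01, -8.61524593e-04],
       [ 4.11196395e-01,  9.11545837e-01, -1.30855705e-03],
       [ 2.47246300e-04, -1.54706672e-03, -9.99998773e-01]]), 'contact_force': array([-0.48846447, -0.06893307, -0.76557734]), 'width': 0.9976260852470505}
scene {'fx': 522.6241962037958, 'fy': 522.6241962037958, 'cx': 272.94549266568094, 'cy': 214.39912028690432, 'position': array([-144.43607734, -815.80833554,  734.53860631]), 'rotation': array([[ 0.79882821, -0.29661053,  0.52335044],
       [-0.60113775, -0.42616262,  0.67603168],
       [ 0.02251428, -0.85463888, -0.51873451]])}
top {'fx': 461.8357533377781, 'fy': 461.8357533377781, 'cx': 277.181653707118, 'cy': 214.4058882936812, 'position': array([ 297.30282336,   38.66447717, 1167.99578586]), 'rotation': array([[-0.07860125, -0.97600013,  0.2030901 ],
       [-0.99689108,  0.07807124, -0.01063247],
       [-0.0054782 , -0.20329444, -0.97910232]])}
```

View pics/top0.png

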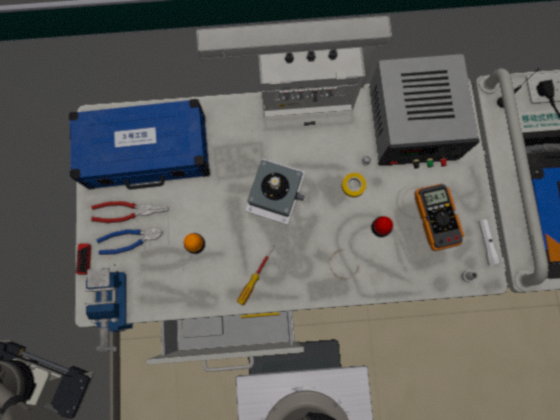

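View pics/scene0.png

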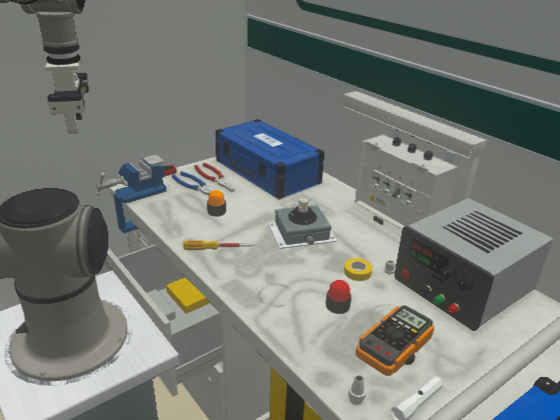

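The top view shows the amber lens at (194,243), the white column at (274,183), the red lens at (383,226), the tape at (354,184) and the screwdriver at (253,280). In the scene view the amber lens is at (216,202) and the column at (303,204).

```bash
cat > h.py <<'E'
from station import bot
import cv2,numpy as np
def cal(n,s=None):
    c=bot.get_calibration(n)
    if n=='wrist':
        T=np.eye(4);T[:3,:3]=s['eef_rot'];T[:3,3]=s['position'];M=T@np.array(c['mount'])
        return c,M[:3,3],M[:3,:3]
    return c,c['position'],c['rotation']
def ray(n,uv,s=None):
    c,p,R=cal(n,s);d=R@np.array([(uv[0]-c['cx'])/c['fx'],(uv[1]-c['cy'])/c['fy'],1]);return p,d/np.linalg.norm(d)
def plane(n,uv,z,s=None):
    p,d=ray(n,uv,s);return p+d*(z-p[2])/d[2]
def tri(r):
    A=sum(np.eye(3)-np.outer(d,d) for p,d in r);b=sum((np.eye(3)-np.outer(d,d))@p for p,d in r);return np.linalg.solve(A,b)
def blob(im,lo,hi,box):
    x0,y0,x1,y1=box;m=cv2.inRange(cv2.cvtColor(im[y0:y1,x0:x1],cv2.COLOR_BGR2HSV),lo,hi)
    n,l,st,c=cv2.connectedComponentsWithStats(m);i=1+np.argmax(st[1:,4]);return c[i]+[x0,y0],st[i]+[x0,y0,0,0,0]
E
python3 - <<'E'
from h import *
t=cv2.imread('pics/top0.png');s=cv2.imread('pics/scene0.png')
A=(5,150,100),(25,255,255);W=(15,8,150),(35,110,255)
for nm,c,bt,bs,z in(('amber',A,(175,225,212,260),(195,180,235,220),48),('col',((0,0,165),(179,90,255)),(262,170,290,197),(290,190,316,222),88)):
    (a,sa),(b,sb)=blob(t,*c,bt),blob(s,*c,bs)
    print(nm,a,sa,b,sb,'tri',tri([ray('top',a),ray('scene',b)]).round(1),plane('top',a,z).round(1),plane('scene',b,z).round(1))
o=np.vstack([cv2.resize(t[140:260,170:310],(560,480))[:, :],])
o2=cv2.resize(s[170:260,190:340],(750,450));cv2.imwrite('pics/c1.png',o)
c=bot.get_calibration('wrist');print(c)
E
```

```text
amber [192.19327731 241.50420168] [184 234  18  17 238] [215.9569378  198.15789474] [208 190  17  16 209] tri [479.3 240.5  42.3] [478.6 239.4  48. ] [473.9 231.9  48. ]
col [275.66666667 180.        ] [275 179   2   3   3] [303.44444444 197.29411765] [290 190  26  17 306] tri [600.6  24.6 106.3] [606.6  23.9  88. ] [621.3  49.3  88. ]
{'fx': 290.2883036341097, 'fy': 290.2883036341097, 'cx': 277.56946021399455, 'cy': 210.82889604125725, 'mount': array([[ 6.92735881e-04, -9.59479105e-01, -2.81778933e-01,
         7.54611806e+01],
       [ 9.99999745e-01,  7.12838760e-04,  3.11655961e-05,
         6.65904508e-01],
       [ 1.70960207e-04, -2.81778883e-01,  9.59479355e-01,
        -1.38310492e+02],
       [ 0.00000000e+00,  0.00000000e+00,  0.00000000e+00,
         1.00000000e+00]])}
```

View pics/c1.png

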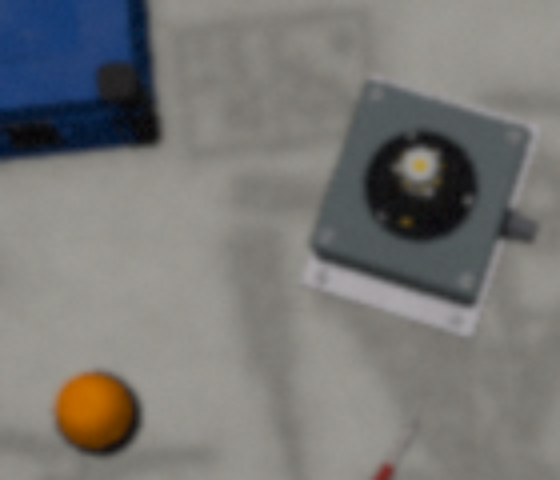

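Enlarged, the column top is at about (275,181) in the top view, at the centre of the black flange. The dome is clear. I'll refine both with the wrist camera, first over the beacon and then over the amber lens.

Request:
{"name": "step_arm", "arguments": {"claw": [1,1,1,1,1,1,1,1,1,1,1,1], "travel": [[0.026,-0.03,0],[0.052,-0.06,0],[0.077,-0.09,0],[0.103,-0.121,0],[0.129,-0.151,0],[0.154,-0.181,0],[0.18,-0.212,0],[0.206,-0.242,0],[0.232,-0.272,0],[0.257,-0.302,0],[0.283,-0.333,0],[0.309,-0.363,0]], "angular": [[0,0,0],[0,0,0],[0,0,0],[0,0,0],[0,0,0],[0,0,0],[0,0,0],[0,0,0],[0,0,0],[0,0,0],[0,0,0],[0,0,0]]}}

```text
time_s: 1.1
position: [525.6, 113.7, 245.3]
eef_rot: [[-0.911, 0.411, -0.001], [0.411, 0.911, 0.0], [0.001, -0.0, -1.0]]
contact_force: [1.2, 1.0, -0.2]
width: 0.996
grasp_force: 0.0
```

Request:
{"name": "step_arm", "arguments": {"claw": [1,1,1,1,1,1,1], "travel": [[0.026,-0.03,0],[0.052,-0.06,0],[0.077,-0.09,0],[0.077,-0.09,0],[0.077,-0.09,0],[0.077,-0.09,0],[0.077,-0.09,0]], "angular": [[0,0,0],[0,0,0],[0,0,0],[0,0,0],[0,0,0],[0,0,0],[0,0,0]]}}

```text
time_s: 1.68
position: [601.1, 26.6, 245.4]
eef_rot: [[-0.912, 0.41, -0.001], [0.41, 0.912, 0.0], [0.001, 0.0, -1.0]]
contact_force: [-0.2, 0.4, -0.4]
width: 0.998
grasp_force: 0.0
```

```bash
python3 - <<'E'
from h import *
import pickle
s=bot.observe();im=bot.read_camera('wrist');cv2.imwrite('pics/w1.png',im);pickle.dump(s,open('w1.pkl','wb'));print(s['time_s'],s['position'],s['joint_pos'])
E
```

```text
1.6833 [601.13184968  26.61316997 245.41772892] [-4.77008095e+00  2.77906299e+01  7.44642893e+01  2.14679167e-02
  7.77938689e+01 -7.05530724e+01]
```

View pics/w1.png

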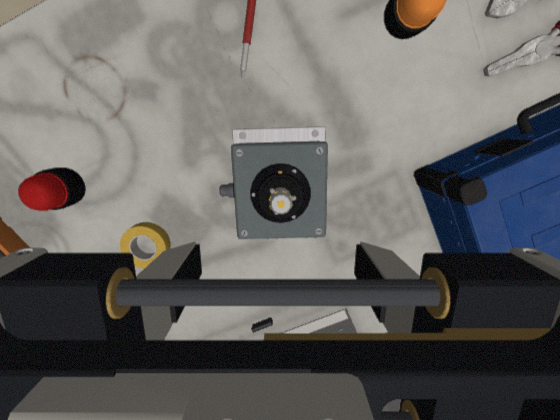

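The wrist view shows the column top at about (280,203) inside the flange disc centred at about (280,193), with the amber lens at the top right.

```bash
python3 - <<'E'
from h import *
import pickle
s=pickle.load(open('w1.pkl','rb'));im=cv2.imread('pics/w1.png')
hsv=cv2.cvtColor(im,cv2.COLOR_BGR2HSV)
c,st=blob(im,(0,0,140),(179,140,255),(262,190,300,222));print(c,st)
cc=np.array([st[0]+st[2]/2-.5,st[1]+st[3]/2-.5])
print('top disc',plane('wrist',c,94,s),plane('wrist',cc,94,s))
b,sb=blob(im,(0,0,0),(179,255,60),(245,160,315,232));print(b,sb)
m=cv2.inRange(im[155:235,240:325],(0,0,0),(62,62,62));m=cv2.morphologyEx(m,cv2.MORPH_CLOSE,np.ones((9,9)))
k=max(cv2.findContours(m,0,2)[0],key=cv2.contourArea);e=cv2.fitEllipse(cv2.convexHull(k));print(e)
u=np.array(e[0])+[240,155]
for z in(46,62):print('flange',z,plane('wrist',u,z,s))
cv2.imwrite('pics/c2.png',cv2.resize(im[155:235,240:325],None,fx=6,fy=6,interpolation=2))
E
```

```text
[280.54468085 203.81702128] [272 195  18  19 235]
top disc [604.43536708  29.23926072  94.        ] [604.59510621  29.1175508   94.        ]
[279.95466908 190.89664551] [ 250  163   61   60 2206]
((40.06037139892578, 37.658050537109375), (59.24980163574219, 60.28727340698242), 91.62156677246094)
flange 46 [603.52418601  29.52510582  46.        ]
flange 62 [600.16956896  30.87938234  62.        ]
```

View pics/c2.png

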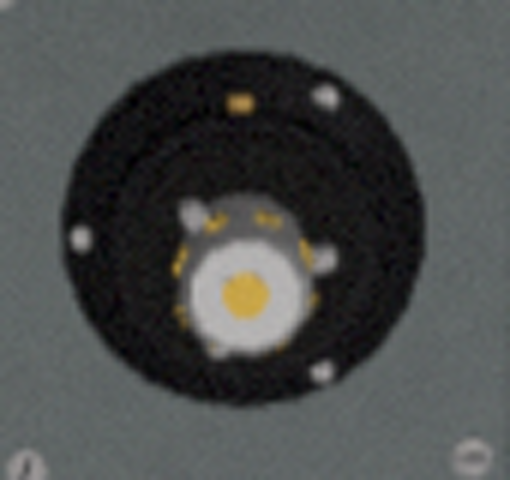

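Request:
{"name": "step_arm", "arguments": {"claw": [1,1,1,1,1,1,1,1,1,1,1], "travel": [[-0.018,0.03,0],[-0.035,0.06,0],[-0.053,0.09,0],[-0.07,0.12,0],[-0.088,0.15,0],[-0.105,0.18,0],[-0.123,0.211,0],[-0.123,0.211,0],[-0.123,0.211,0],[-0.123,0.211,0],[-0.123,0.211,0]], "angular": [[0,0,0],[0,0,0],[0,0,0],[0,0,0],[0,0,0],[0,0,0],[0,0,0],[0,0,0],[0,0,0],[0,0,0],[0,0,0]]}}

```text
time_s: 2.65
position: [479.1, 236.1, 245.7]
eef_rot: [[-0.911, 0.411, 0.001], [0.411, 0.911, -0.0], [-0.001, 0.0, -1.0]]
contact_force: [0.4, 0.2, 0.5]
width: 0.996
grasp_force: 0.0
```

```bash
python3 - <<'E'
from h import *
import pickle
s=bot.observe();im=bot.read_camera('wrist');cv2.imwrite('pics/w2.png',im);pickle.dump(s,open('w2.pkl','wb'));print(s['time_s'],s['position'])
c,st=blob(im,(5,150,70),(25,255,255),(180,100,380,250));print(c,st)
print('dome',plane('wrist',c,48,s))
E
```

```text
2.65 [479.10777882 236.08244213 245.73809693]
[282.46       188.17363636] [ 265  170   36   38 1100]
dome [477.6505401  243.81997686  48.        ]
```

View pics/w2.png

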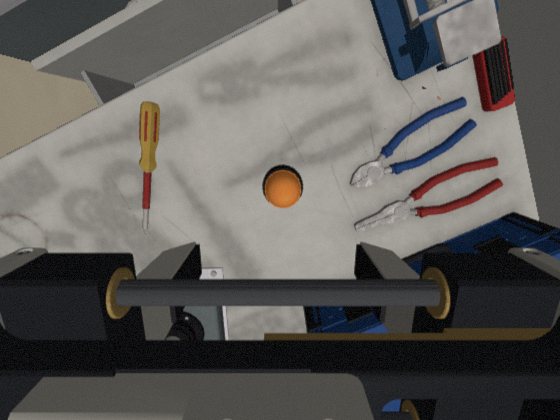

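The gold dot on the column is at wrist pixel (281,204). The amber dome is isolated at (282,188), with the pliers about 80 mm to one side. I'll turn the tool by 90° at the same spot, which exposes any wrist-camera bias and gives a better grip direction and wrist range.

The rows are not in the units I measure in: turns go in shares of 360 degrees. I convert before sending: -84 degrees / 360 = -0.2333.

Request:
{"name": "step_arm", "arguments": {"claw": [1,1,1,1,1,1,1,1,1,1,1,1], "travel": [[0,0.006,0],[0,0.006,0],[0,0.006,0],[0,0.006,0],[0,0.006,0],[0,0.006,0],[0,0.006,0],[0,0.006,0],[0,0.006,0],[0,0.006,0],[0,0.006,0],[0,0.006,0]], "angular": [[0,0,-0.0194],[0,0,-0.0389],[0,0,-0.0583],[0,0,-0.0778],[0,0,-0.0972],[0,0,-0.1167],[0,0,-0.1361],[0,0,-0.1556],[0,0,-0.175],[0,0,-0.1944],[0,0,-0.2139],[0,0,-0.2333]]}}

```text
time_s: 3.7
position: [479.5, 241.5, 245.4]
eef_rot: [[0.321, 0.947, -0.0], [0.947, -0.321, -0.0], [-0.0, -0.0, -1.0]]
contact_force: [1.2, 0.6, -0.5]
width: 1.002
grasp_force: 0.0
```

Scaled: -6 degrees / 360 = -0.0167.

Request:
{"name": "step_arm", "arguments": {"claw": [1,1,1], "travel": [[0,0,0],[0,0,0],[0,0,0]], "angular": [[0,0,-0.0167],[0,0,-0.0167],[0,0,-0.0167]]}}

```text
time_s: 3.95
position: [479.3, 241.8, 245.4]
eef_rot: [[0.41, 0.912, -0.0], [0.912, -0.41, -0.0], [-0.0, 0.0, -1.0]]
contact_force: [0.6, 1.0, 0.2]
width: 1.002
grasp_force: 0.0
```

```bash
python3 - <<'E'
from h import *
import pickle
s=bot.observe();im=bot.read_camera('wrist');cv2.imwrite('pics/w3.png',im);pickle.dump(s,open('w3.pkl','wb'));print(s['time_s'],s['position'],s['joint_pos'],s['eef_rot'].round(3))
c,st=blob(im,(5,150,70),(25,255,255),(150,80,400,280));print(c,st)
s2=pickle.load(open('w2.pkl','rb'));s1=pickle.load(open('w1.pkl','rb'))
a=plane('wrist',(282.46,188.17),38.5,s2);b=plane('wrist',c,38.5,s)
print('dome',a,b)
# constant horizontal bias e in tool frame: P = a - R2 e = b - R3 e
R2,R3=s2['eef_rot'][:2,:2],s['eef_rot'][:2,:2]
e=np.linalg.solve(R2-R3,(a-b)[:2]);print('bias tool',e,'lens',a[:2]-R2@e)
col=plane('wrist',(280.8,203.9),96,s1);print('col raw',col,'corr',col[:2]-s1['eef_rot'][:2,:2]@e)
print('col top cam',plane('top',(275.0,181.2),96), 'lens top',plane('top',(192.2,241.5),38.5))
E
```

```text
3.95 [479.34263872 241.7562867  245.44691464] [ 1.85876360e+01  2.08486444e+01  8.54604952e+01 -9.40513797e-03
  7.36954628e+01  4.27740762e+01] [[ 0.41   0.912 -0.   ]
 [ 0.912 -0.41  -0.   ]
 [-0.     0.    -1.   ]]
[277.59891599 189.45709124] [ 260  171   37   38 1107]
dome [478.39100184 243.76519761  38.5       ] [481.03719911 243.59005045  38.5       ]
bias tool [1.70740719 0.77981714] lens [479.6263567  242.35195607]
col raw [602.97639833  30.20904196  96.        ] corr [604.21356208  28.79738432]
col top cam [601.44848126  25.84157412  96.        ] lens top [480.18060967 241.03848152  38.5       ]
```

The two wrist views agree once corrected for bias. The lens is at (479.6, 242.3) and the top camera gives (480, 241). The column is at about (604, 28.5). I'll descend and grip the collar.

Request:
{"name": "step_arm", "arguments": {"claw": [1,1,1,1,1,1,1,0,-0.5,-1,-1,-1], "travel": [[0,0,-0.04],[0,0,-0.08],[0,0,-0.12],[0,0,-0.16],[0,0,-0.195],[0,0,-0.215],[0,0,-0.222],[0,0,-0.222],[0,0,-0.222],[0,0,-0.222],[0,0,-0.222],[0,0,-0.222]], "angular": [[0,0,0],[0,0,0],[0,0,0],[0,0,0],[0,0,0],[0,0,0],[0,0,0],[0,0,0],[0,0,0],[0,0,0],[0,0,0],[0,0,0]]}}

```text
time_s: 5.0
position: [479.7, 242.9, 25.0]
eef_rot: [[0.411, 0.912, 0.003], [0.912, -0.411, 0.001], [0.002, 0.002, -1.0]]
contact_force: [-0.0, 0.6, -0.1]
width: 0.686
grasp_force: 0.0
```

Request:
{"name": "step_arm", "arguments": {"claw": [-1,-1,-1,-1], "travel": [[0,0,0],[0,0,0],[0,0,0],[0,0,0]], "angular": [[0,0,0],[0,0,0],[0,0,0],[0,0,0]]}}

```text
time_s: 5.33
position: [479.2, 242.8, 24.2]
eef_rot: [[0.411, 0.912, 0.001], [0.912, -0.411, 0.0], [0.001, 0.001, -1.0]]
contact_force: [-1.1, -0.9, 6.3]
width: 0.541
grasp_force: 30.0
```

Request:
{"name": "step_arm", "arguments": {"claw": [-1,-1,-1,-1,-1,-1,-1,-1,-1,-1,-1,-1], "travel": [[0,0,0.02],[0,0,0.055],[0,0,0.09],[0,0,0.13],[0.009,-0.015,0.165],[0.026,-0.045,0.19],[0.044,-0.075,0.205],[0.062,-0.106,0.22],[0.08,-0.138,0.22],[0.098,-0.17,0.22],[0.114,-0.197,0.22],[0.124,-0.214,0.22]], "angular": [[0,0,0],[0,0,0],[0,0,0],[0,0,0],[0,0,0],[0,0,0],[0,0,0],[0,0,0],[0,0,0],[0,0,0],[0,0,0],[0,0,0]]}}

```text
time_s: 6.33
position: [603.9, 25.4, 243.0]
eef_rot: [[0.413, 0.911, -0.0], [0.911, -0.413, -0.001], [-0.001, 0.0, -1.0]]
contact_force: [0.1, 1.1, -1.2]
width: 0.542
grasp_force: 30.0
```

Request:
{"name": "step_arm", "arguments": {"claw": [-1,-1,-1], "travel": [[0,0,0],[0,0,0],[0,0,0]], "angular": [[0,0,0],[0,0,0],[0,0,0]]}}

```text
time_s: 6.58
position: [602.3, 29.1, 243.1]
eef_rot: [[0.411, 0.912, -0.001], [0.912, -0.411, 0.0], [-0.0, -0.001, -1.0]]
contact_force: [-0.5, 0.0, -0.4]
width: 0.541
grasp_force: 30.0
```

```bash
python3 - <<'E'
from h import *
import pickle
s=bot.observe();im=bot.read_camera('wrist');cv2.imwrite('pics/w4.png',im);pickle.dump(s,open('w4.pkl','wb'));print(s['time_s'],s['position'],s['joint_pos'],s['contact_force'],s['grasp_force'])
E
```

```text
6.5833 [602.34824387  29.10906984 243.12201106] [-4.52306779e+00  2.80333115e+01  7.44267753e+01  2.34963395e-02
  7.76080375e+01  1.97514933e+01] [-0.48320983  0.03845032 -0.44342546] 29.999676800798625
```

View pics/w4.png

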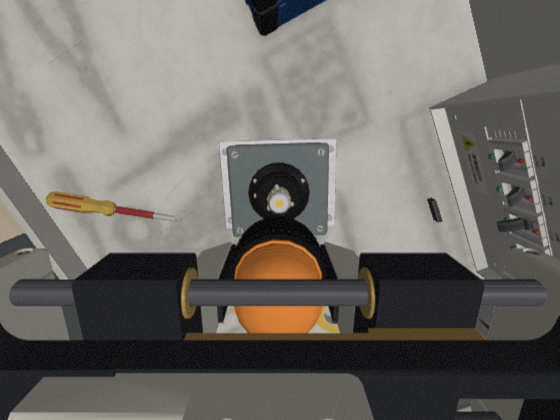

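The lens sits upright in the grip, with the dome at about (278,290), and the column top is visible at (279,203).

```bash
python3 - <<'E'
from h import *
import pickle
s=pickle.load(open('w4.pkl','rb'));s1=pickle.load(open('w1.pkl','rb'));im=cv2.imread('pics/w4.png')
c,st=blob(im,(0,0,140),(179,140,255),(266,192,296,213));print(c,st)
g,sg=blob(im,(15,110,100),(35,255,255),(266,192,294,214));print('gold',g,sg)
g1,sg1=blob(cv2.imread('pics/w1.png'),(15,110,100),(35,255,255),(268,195,294,216));print('gold1',g1,sg1)
a=plane('wrist',g1,96,s1);b=plane('wrist',g,96,s)
R2,R3=s1['eef_rot'][:2,:2],s['eef_rot'][:2,:2]
e=np.linalg.solve(R2-R3,(a-b)[:2]);print(a,b,'bias',e,'col',a[:2]-R2@e)
d,sd=blob(im,(5,150,70),(25,255,255),(210,230,350,342));print('dome',d,sd)
C=bot.get_calibration('wrist');M=np.linalg.inv(C['mount'])
for h in(-14.5,):
  th=np.linspace(0,2*np.pi,200)
  p=M@np.array([0,0,h,1]);print('proj c',C['fx']*p[0]/p[2]+C['cx'],C['fy']*p[1]/p[2]+C['cy'],'r px',21.5*C['fx']/p[2])
E
```

```text
[279.8021978  202.34065934] [270 193  23  19 273]
gold [278.61904762 203.0952381 ] [275 200   8   7  42]
gold1 [280.5        203.95238095] [277 201   8   7  42]
[602.90066818  29.90588821  96.        ] [604.25768949  29.46731087  96.        ] bias [0.78705248 0.62964165] col [603.36011216  29.0087757 ]
dome [277.84169054 262.29297994] [ 234  240   88   40 2792]
proj c 276.3167489879704 290.8123247730597 r px 44.46658648451822
```

Request:
{"name": "step_arm", "arguments": {"claw": [-1,-1,-1,-1,-1,-1,-1,-1,-1,-1,-1,-1], "travel": [[0.0005,0.0005,-0.035],[0.0005,0.0005,-0.07],[0.0005,0.0005,-0.1],[0.0005,0.0005,-0.115],[0.0005,0.0005,-0.12],[0.0005,0.0005,-0.124],[0.0005,0.0005,-0.128],[0.0005,0.0005,-0.131],[0.0005,0.0005,-0.134],[0.0005,0.0005,-0.137],[0.0005,0.0005,-0.139],[0.0005,0.0005,-0.139]], "angular": [[0,0,0],[0,0,0],[0,0,0],[0,0,0],[0,0,0],[0,0,0],[0,0,0],[0,0,0],[0,0,0],[0,0,0],[0,0,0],[0,0,0]]}}

```text
time_s: 7.63
position: [603.3, 29.0, 104.4]
eef_rot: [[0.411, 0.911, -0.0], [0.911, -0.411, -0.0], [-0.0, -0.0, -1.0]]
contact_force: [-0.0, -0.2, -1.2]
width: 0.541
grasp_force: 30.0
```

The lens is over the column with no side force. Now I'll creep down onto the pins.

Request:
{"name": "step_arm", "arguments": {"claw": [-1,-1,-1,-1,-1,-1], "travel": [[0,0,-0.0015],[0,0,-0.003],[0,0,-0.0045],[0,0,-0.0055],[0,0,-0.006],[0,0,-0.006]], "angular": [[0,0,0],[0,0,0],[0,0,0],[0,0,0],[0,0,0],[0,0,0]]}}

```text
time_s: 8.13
position: [603.6, 29.1, 99.7]
eef_rot: [[0.411, 0.912, 0.001], [0.912, -0.411, -0.0], [0.0, 0.001, -1.0]]
contact_force: [-3.2, 0.0, 7.0]
width: 0.54
grasp_force: 30.0
```

Contact is at the expected height (TCP about 100, so the underside is 14 mm above the seat). Next I'll turn while pressing lightly and watch for the drop.

Scaled: -24 degrees / 360 = -0.0667.

Request:
{"name": "step_arm", "arguments": {"claw": [-1,-1,-1,-1,-1,-1,-1,-1], "travel": [[0,0,-0.001],[0,0,-0.001],[0,0,-0.001],[0,0,-0.001],[0,0,-0.001],[0,0,-0.001],[0,0,-0.001],[0,0,-0.001]], "angular": [[0,0,-0.0083],[0,0,-0.0167],[0,0,-0.025],[0,0,-0.0333],[0,0,-0.0417],[0,0,-0.05],[0,0,-0.0583],[0,0,-0.0667]]}}

```text
time_s: 8.8
position: [604.6, 28.3, 99.5]
eef_rot: [[0.748, 0.664, 0.004], [0.664, -0.748, -0.002], [0.002, 0.004, -1.0]]
contact_force: [-0.7, -2.8, 7.8]
width: 0.542
grasp_force: 30.0
```

Scaled: -24 degrees / 360 = -0.0667.

Request:
{"name": "step_arm", "arguments": {"claw": [-1,-1,-1,-1,-1,-1,-1,-1], "travel": [[0,0,0],[0,0,0],[0,0,0],[0,0,0],[0,0,0],[0,0,0],[0,0,0],[0,0,0]], "angular": [[0,0,-0.0083],[0,0,-0.0167],[0,0,-0.025],[0,0,-0.0333],[0,0,-0.0417],[0,0,-0.05],[0,0,-0.0583],[0,0,-0.0667]]}}

```text
time_s: 9.47
position: [603.4, 29.1, 97.5]
eef_rot: [[0.953, 0.302, -0.0], [0.302, -0.953, -0.0], [-0.0, 0.0, -1.0]]
contact_force: [0.2, -0.9, -1.1]
width: 0.544
grasp_force: 30.0
```

The force vanished and the tool fell to its command, so the lens looks keyed. I'll push down towards the gasket and check.

Request:
{"name": "step_arm", "arguments": {"claw": [-1,-1,-1,-1,-1,-1], "travel": [[0,0,-0.0015],[0,0,-0.003],[0,0,-0.0045],[0,0,-0.0055],[0,0,-0.006],[0,0,-0.006]], "angular": [[0,0,0],[0,0,0],[0,0,0],[0,0,0],[0,0,0],[0,0,0]]}}

```text
time_s: 9.97
position: [603.3, 29.1, 91.8]
eef_rot: [[0.952, 0.305, -0.0], [0.305, -0.952, -0.0], [-0.0, 0.0, -1.0]]
contact_force: [-2.3, 0.5, 2.7]
width: 0.542
grasp_force: 30.0
```

Request:
{"name": "step_arm", "arguments": {"claw": [-1,-1,-1,-1,-1,-1,-1,-1,-1], "travel": [[0,0,-0.0015],[0,0,-0.003],[0,0,-0.0045],[0,0,-0.006],[0,0,-0.007],[0,0,-0.008],[0,0,-0.009],[0,0,-0.009],[0,0,-0.009]], "angular": [[0,0,0],[0,0,0],[0,0,0],[0,0,0],[0,0,0],[0,0,0],[0,0,0],[0,0,0],[0,0,0]]}}

```text
time_s: 10.72
position: [603.5, 29.1, 86.1]
eef_rot: [[0.952, 0.305, 0.002], [0.305, -0.952, -0.0], [0.002, 0.001, -1.0]]
contact_force: [-10.7, -0.2, 26.7]
width: 0.542
grasp_force: 30.0
```

Request:
{"name": "step_arm", "arguments": {"claw": [-1,-1,-1,-1,-1,-1], "travel": [[-0.0005,0,0],[-0.001,0,-0.0005],[-0.001,0,-0.001],[-0.001,0,-0.001],[-0.001,0,-0.001],[-0.001,0,-0.001]], "angular": [[0,0,0],[0,0,0],[0,0,0],[0,0,0],[0,0,0],[0,0,0]]}}

```text
time_s: 11.22
position: [603.5, 29.1, 86.1]
eef_rot: [[0.952, 0.305, 0.005], [0.305, -0.952, -0.0], [0.004, 0.002, -1.0]]
contact_force: [-10.4, 0.8, 30.7]
width: 0.538
grasp_force: 30.0
```

```bash
python3 - <<'E'
from h import *
s=bot.observe();im=bot.read_camera('scene');print(s['time_s'],s['position'],s['contact_force'],s['wrist_torque'],s['grasp_force'])
cv2.imwrite('pics/s5.png',cv2.resize(im[130:270,230:390],(640,560),interpolation=2))
E
```

```text
11.2167 [603.47494488  29.11200225  86.08315616] [-10.3865542    0.81512489  30.66727133] [0.0558207  1.83012784 0.00295577] 30.017061678227037
```

View pics/s5.png

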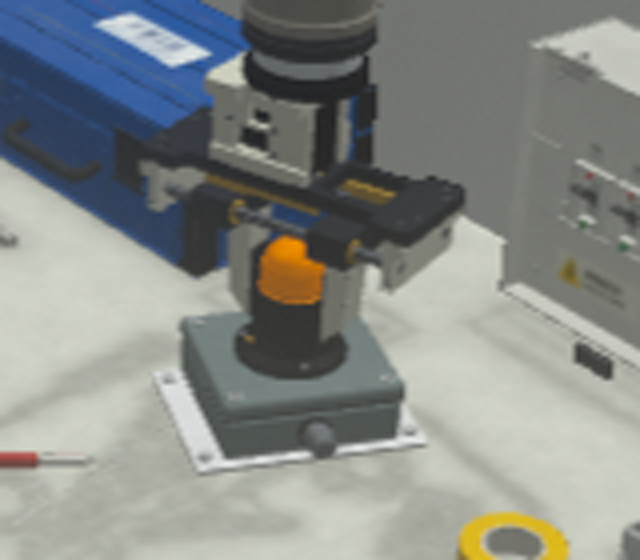

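The picture shows the lens down on the black flange with the fingers on the collar. The measured height agrees: 86.1 − 24.2 ≈ 62 mm, and pressing harder did not lower it, so it's against the shoulder. I'll hand it in.

```bash
python3 -c "
from station import bot
print(bot.sign_off())"
```

```text
the job is handed in; nothing more can be done
None
```

The amber lens is keyed and pushed home on the beacon, held with a 30 N grip on the collar and pressed down with about 31 N. I handed the job in at 11.2 s; the sign-off returned no verdict.

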